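# Packing up a lino block and holding it in the printing jig

### The job

Set the lino block up for inking in the printing jig: first lay the plain plywood packer flat in the jig's corner, pushed up against both fences, then lay the lino block on top of it, carved face up, with its bare wooden end at the jig's open end. Finish while still holding the block by its bare end, pressing it firmly and squarely into the corner so that it bears on both fences at once: do not let go. Leave the paint jars, cup, roller, brush and gouge where they are.

Things in the scene. Friction and masses are not known exactly. Their poses are not given: they have to be found in the camera images.
- jig_corner (a point): Inner corner of the varnished (slippery) printing jig at floor level, where both fences meet. The jig is a fixed brown board 190 x 140 x 15 mm: its floor lies 15 mm above the table, from x = -167 to +23 and y = -115 to +25 mm. x points into the end fence, y into the side fence, z up. A part of 130 x 60 mm is home with its centre at x = -65, y = -30 mm and its end at the jig's open end (x = -130).
- packer_center (a point): Centre (half-way up) of the packer, a plain flat piece of pale plywood 130 mm along its x, 60 mm along y, 12 mm thick (z up), about 75 g, both ends alike; flat on the table, x within 0.4 rad of world x. It lifts the block's face above the fences to keep the ink roller off them.
- block_center (a point): Centre (half-way up) of the lino block: a brown wooden mount 130 mm along x, 60 mm along y, 12 mm thick, topped with a dark grey carved lino sheet 83 x 56 x 3 mm (15 mm in all, about 95 g). x points from the bare end to the lino end, z up through the carved face. Starts flat on the table, face up, x within 0.4 rad of world x.
- block_bare (a point): Middle of the block's bare wooden end, half-way up the 12 mm mount, 42.5 mm from the block's middle (45 mm of mount are free of lino): the place to hold it. Axes as the block's.
- end_fence: End fence: pale wooden bar across the jig's far end, 135 mm long, 20 mm thick, 18 mm high above the jig's floor. Its inner face is x = 0 of jig_corner, from y = -115 to +20 mm. Origin under its middle, axes as the jig's.
- side_fence: Side fence: pale wooden bar on the robot's left, 65 mm long, 20 mm thick, 18 mm high above the jig's floor. Its inner face is y = 0 of jig_corner, from x = -65 mm to the corner only, so the sides of the outer 65 mm of a part in the jig stand free for the fingers. Origin under its middle, axes as the jig's.
- jar_red: Bystander: small red paint jar with white lid, 38 mm across, 45 mm high, standing loose; origin under its middle.
- jar_green: Bystander: small green paint jar with white lid, 38 mm across, 45 mm high, standing loose; origin under its middle.
- jar_blue: Bystander: small blue paint jar with white lid, 38 mm across, 45 mm high, standing loose; origin under its middle.
- cup: Bystander: dark brown plastic cup, 76 mm across, 85 mm high, standing loose; origin under its middle.
- brayer: Bystander: ink roller lying on the 6 mm glass inking slab at the left: black roller 32 x 70 mm, wooden handle, 190 mm long in all; origin under it, 50 mm behind the roller's axis.
- brush: Bystander: broad flat brush with wooden handle, 190 mm long, lying on the table; origin near its middle.
- gouge: Bystander: lino gouge, 120 mm long with wooden palm handle, lying on the table; origin near its middle.
Not all that is in view belongs to the job. Of the things like the part that bears packer_center, leave any that is orange; of the rest the smaller one is meant.

How it is judged:
By the outcome, as a careful person would: the job done as asked, in the order asked, and still so for the second after the job is handed in, while the arm keeps its last pose, push and grip.
It also fails if it takes over 72 s, if anything falls off the work surface, if the arm or the gripper's body presses on something with over 40 N, if the wrist force passes 120 N, or if a joint passes its speed limit or range.

### The arm

A 6-joint arm with a two-finger parallel gripper is mounted at the origin on the work surface. World frame = base frame: x ahead of the robot, y to its left, z up, the work surface at z = 0. Lengths are in m, angles in rad, forces in N, time in s.
With the tool pointing down it reaches from about 0.35 to 0.85 m from the base axis. Payload 8.1 kg.
Tool frame: the origin (TCP) lies at the very end of the fingers, on their centre line; the grasp point (between the pads) lies 19 mm behind it; z points along the fingers, y is the line along which they close (so a half turn about z gives the same grasp; the last joint's range is limited). The gripper opens to 85 mm and grips with 20 to 120 N. Pads are 22 mm wide; open, the fingers measure 114 mm over their backs; the gripper's body (76 mm by 85 mm) begins 54 mm behind the grasp point. The pads swing forward as they close: fully open they stand 13 mm farther back than shut.
Start: joints at [-1.363, 0.13, 1.488, -0, 1.523, -0.085], TCP at [0.173, -0.574, 0.231] pointing down, gripper open.
Joint ranges: [-2.96, 2.96], [-0.89, 2.26], [0.02, 2.5], [-1.34, 4.48], [0, 2.73], [-2.66, 2.66]. Speed limits (rad/s): [2.39, 2.39, 2.79, 3.14, 3.14, 3.14].

### API

Orientations are given as a 3x3 rotation matrix whose columns are the frame's x, y, z axes.
In Python, from rig import status, grab_frame, camera_model, workorder, finder gives the robot as it stands. The module is installed in compiled form; this text tells all that it offers.
- The arm moves only by the tool arm_command, never from a script. Its arguments are lists of equal length, an entry for each row: "grip": the closure, from 0 (fully open) to 1 (shut); "xyz": the shift along the world's x, y, z in mm, a list of three; "twist": the turn, a rotation vector about the world's x, y, z in degrees, a list of three. A call has 1 to 12 rows; each row shifts and turns the commanded pose from where the row before left it; what a row does not reach is not made up. A row lasts 1/10 s, in which the tool goes at most 50 mm and 8.59 degrees, less where a joint would pass 70% of its speed; a pose out of reach is approached as far as the arm can. A call is refused whole if a number of a shift passes 50 or a number of a turn 8.59, either way. A call with a gripper value outside its range is refused whole. The fingers move at their own pace and stop on an object; "grip_force" is the grip in N (left out, the last holds). Time passes only in rows, so rows that do not move let the fingers close. It gives the time, the measured TCP pose, the force, the opening and the grip force at its end, in the units of the state.
- status.observe(): the state, without advancing time (a new reading comes with each control period).
- grab_frame(name): name is "scene" or "side" or "wrist"; returns the picture (480x640x3 uint8, red, green, blue); there is no depth.
- camera_model(name): a dict with "K" (3x3 intrinsics, pixels), "k1" (the pictures are not rectified: a ray, as slopes to the right and down, at radius r is drawn at 1 + k1 r^2 times it, then the intrinsics apply), "pose" (4x4, takes a point from camera to world coordinates). Camera axes: x right, y up, looking along -z (the intrinsics and any distortion apply to the point x, -y, -z); pixel columns grow to the right and rows downward; lengths in m; the calibration is good to about 2 mm. A picture is of the moment at which its call begins: read the wrist's pose just before it. camera_model takes no time and is no camera call; for the wrist camera it gives the pose at the moment of the call.
- workorder.hand_in(): hands the job in; it is judged then, once.
Trained networks look in the newest picture that a camera, given by its name, has taken for a name from the list of things; names that differ only in an ending like _2 or _b are one class to them, and where a whole thing is asked for, a point or a joint stands for the part that bears it (a point fixed in the world has none). Each returns a list of dicts, best first, with "p" (0 to 1); they miss things now and then, are a little off and sometimes report something else, mostly with a low value. They report only what shows in the picture. A call takes as long as a camera call. They do not tell look-alikes from the thing itself.
- finder.recognise(camera, label): "at" ([x, y, z] in m, in the coordinates of the camera as it stood for that picture, good to about 4 mm: the middle of the surface that is visible of it).
- finder.masks_of(camera, label): "mask" (480x640 bool, what is visible of it).
The state is a dict: "time_s": time; "joints": joint angles; "joint_velocities": joint speeds; "joint_torque": joint torques, N m; "ee_pos": TCP position; "eef_rot": TCP orientation; "wrist_force": force on the tool from outside, world axes, zero at the start; "moment": the same for the moment, N m; "grip_width": finger opening in m; "gripper_force": force on a finger pad.
Only numpy, scipy, OpenCV 4.12 (cv2) and the standard library are available. Lean on these libraries where they do the work, as an engineer would, in place of code of your own. Each camera call takes 0.05 s, during which the arm holds its last target. There are 200 camera calls.

## Working session

There is one attempt and no reset: what is moved stays moved. The work goes in short steps, Python scripts to look and compute and a tool call to move; the robot and the scene stay as the last step left them, time stands still between calls to the robot, and variables do not carry over. Pictures are saved under pics/ and viewed, at most 10 in all, crops included, and the job is handed in when it is done.

Besides the shell and the picture viewer there is one more tool, called after ">>>" as a command line: name --argument value ..., lists and objects as JSON in quotes. arm_command: Moves the arm, as the interface text tells. Its arguments: {"type":"object","properties":{"grip":{"type":"array","items":{"type":"number"}},"xyz":{"type":"array","items":{"type":"array","items":{"type":"number"}}},"twist":{"type":"array","items":{"type":"array","items":{"type":"number"}}},"grip_force":{"type":"number"}},"required":["grip","xyz","twist"]}

```bash
mkdir -p pics; cat > h.py <<'E'
import numpy as np, cv2
from rig import status, grab_frame, camera_model, workorder, finder
def shot(c,name=None):
    m=camera_model(c); im=grab_frame(c)
    if name: cv2.imwrite('pics/'+name,cv2.cvtColor(im,cv2.COLOR_RGB2BGR))
    return im,m
def toworld(px,m,z):
    px=np.atleast_2d(np.array(px,float)); K=np.array(m['K']); T=np.array(m['pose'])
    d=np.stack([(px[:,0]-K[0,2])/K[0,0],(px[:,1]-K[1,2])/K[1,1]],1); u=d.copy()
    for _ in range(20): u=d/(1+m['k1']*(u**2).sum(1,keepdims=True))
    r=np.stack([u[:,0],-u[:,1],-np.ones(len(u))],1)@T[:3,:3].T
    t=(z-T[2,3])/r[:,2]; return T[:3,3]+r*t[:,None]
def cam2w(p,m): T=np.array(m['pose']); return T[:3,:3]@np.array(p)+T[:3,3]
def rect(mask,m,z):
    k,_,s,_=[*cv2.connectedComponentsWithStats(mask.astype(np.uint8))]
    i=1+np.argmax(s[1:,4]) if False else None
    c=max(cv2.findContours(mask.astype(np.uint8),cv2.RETR_EXTERNAL,cv2.CHAIN_APPROX_NONE)[0],key=cv2.contourArea)
    w=toworld(c[:,0,:],m,z)[:,:2]*1000
    return cv2.minAreaRect(w.astype(np.float32)),w
E
sed -i '/k,_,s,_/d;/i=1+np/d' h.py
python3 - <<'E'
from h import *
for c in ['scene','side']:
    im,m=shot(c,c+'0.png'); print(c,np.round(m['pose'],3).tolist(),m['k1'])
    for l,z in [('packer_center',.012),('block_center',.012),('end_fence',.033),('side_fence',.033)]:
        R=finder.recognise(c,l); M=finder.masks_of(c,l)
        for r in R: print(l,round(r['p'],2),np.round(cam2w(r['at'],m),3))
        for q in M:
            if q['mask'].sum()>20:
                rr,_=rect(q['mask'],m,z); print('  mask',round(q['p'],2),np.round(np.hstack([rr[0],rr[1],rr[2]]),1))
        np.save(f'{c}_{l}.npy',np.array([q['mask'] for q in M]))
print(status.observe()['time_s'])
E
```

```text
scene [[0.67, -0.451, 0.59, 1.313], [0.743, 0.4, -0.537, -0.638], [0.007, 0.798, 0.603, 0.86], [0.0, 0.0, 0.0, 1.0]] 0.02377117305323252
packer_center 0.66 [ 0.322 -0.189  0.019]
packer_center 0.62 [ 0.532 -0.123  0.014]
packer_center 0.58 [ 0.551 -0.465  0.012]
  mask 0.95 [ 552.1 -461.6  127.3   70.9   60.9]
  mask 0.89 [ 530.5 -120.6   64.9  139.9   75. ]
  mask 0.83 [ 312.8 -186.2  191.5  110.9   44.8]
  mask 0.41 [551.  223.7  65.2  41.7  13.5]
block_center 0.98 [ 0.547 -0.304  0.015]
  mask 0.76 [ 538.9 -298.2   62.6  139.3   78.7]
end_fence 0.66 [0.627 0.16  0.037]
  mask 0.55 [630.3 158.3  28.9 147.   13.5]
side_fence 0.44 [0.566 0.207 0.028]
side_fence 0.31 [ 0.546 -0.301  0.014]
  mask 0.52 [570.3 201.1  58.6  34.9  13.6]
side [[-0.856, 0.304, -0.418, -0.082], [-0.516, -0.535, 0.669, 1.07], [-0.02, 0.789, 0.615, 0.986], [0.0, 0.0, 0.0, 1.0]] -0.1048191307829674
packer_center 0.96 [ 0.517 -0.109  0.012]
packer_center 0.89 [ 0.314 -0.176  0.017]
packer_center 0.89 [ 0.546 -0.449  0.013]
  mask 0.9 [ 522.9 -107.5   71.1  138.9   75.2]
  mask 0.9 [ 311.1 -180.2  190.7  102.5   44.1]
  mask 0.84 [ 547.5 -449.   138.    74.    59.6]
block_center 0.72 [ 0.534 -0.286  0.011]
  mask 0.79 [ 533.3 -289.    75.7  140.2   79.6]
end_fence 0.69 [0.619 0.173 0.031]
  mask 0.78 [616.2 177.8  27.4 148.2  13.4]
side_fence 0.45 [0.562 0.219 0.032]
  mask 0.74 [531.3 166.3 195.2 171.3  13.4]
  mask 0.72 [562.  223.7  67.   39.9  14.9]
0.9
```

View pics/scene0.png

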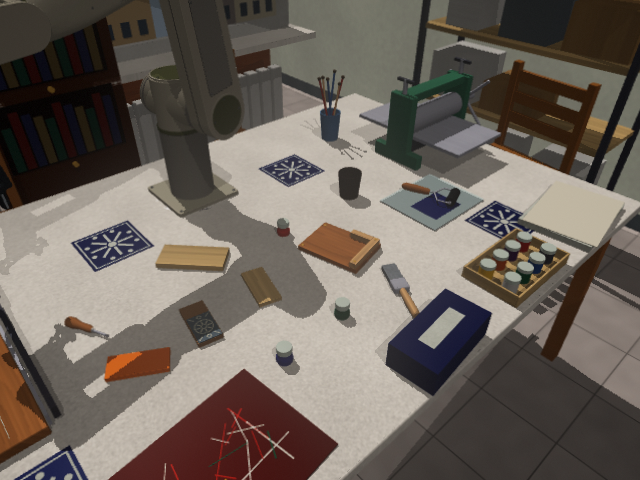

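View pics/side0.png

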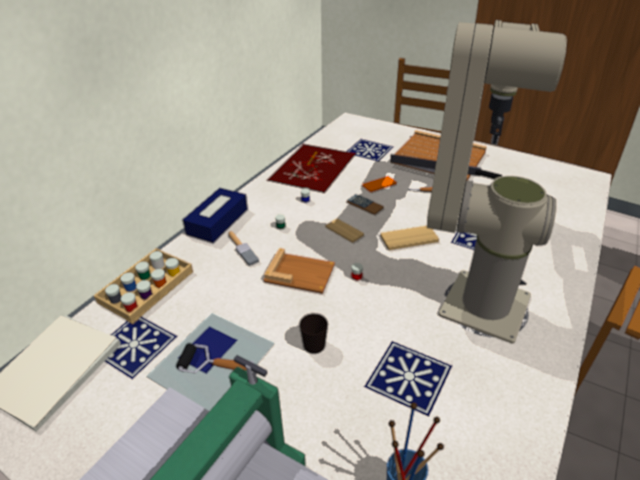

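Scene view: jig at about (340,247) with its fences right and behind it; small pale packer at (262,286); large pale look-alike at (192,258); orange one at (138,363); block at (202,323), bare end up-left (toward −x). The side view agrees. I'll move over the parts for a wrist look.

```bash
python3 - <<'E'
from h import *
s=status.observe(); print(np.round(s['ee_pos'],3),np.round(s['eef_rot'],3).tolist(),s['wrist_force'],s['grip_width'])
m=camera_model('wrist');T=np.array(m['pose']);R=np.array(s['eef_rot'])
print(np.round(R.T@(T[:3,3]-s['ee_pos']),3),np.round(R.T@T[:3,:3],3).tolist(),m['K'],m['k1'])
E
```

```text
[ 0.173 -0.574  0.231] [[0.957, 0.289, 0.0], [0.289, -0.957, -0.0], [-0.0, 0.0, -1.0]] [ 0.03515227  0.61199367 -0.06487314] 0.0854917681739748
[ 0.083 -0.001 -0.143] [[0.0, 0.948, 0.319], [1.0, -0.0, 0.0], [0.0, 0.319, -0.948]] [[366.9033913    0.         316.50920238]
 [  0.         366.9033913  236.08683026]
 [  0.           0.           1.        ]] -0.05365051695433505
```

>>> arm_command --grip '[0, 0, 0, 0, 0, 0, 0, 0, 0]' --xyz '[[30, 30, 30], [35, 35, 20], [35, 40, 10], [35, 40, 10], [35, 40, 10], [35, 40, 10], [35, 40, 0], [30, 40, 0], [0, 0, 0]]' --twist '[[0, 0, 0], [0, 0, 0], [0, 0, 0], [0, 0, 0], [0, 0, 0], [0, 0, 0], [0, 0, 0], [0, 0, 0], [0, 0, 0]]'

```text
time_s: 1.8
ee_pos: [0.4304, -0.2825, 0.3163]
eef_rot: [[0.955, 0.295, 0.002], [0.295, -0.955, 0.001], [0.002, -0.001, -1.0]]
wrist_force: [-0.5, -0.4, 0.2]
grip_width: 0.0851
gripper_force: 0.0
```

```bash
cat > look.py <<'E'
from h import *
import sys
n=sys.argv[1]; im,m=shot('wrist',n)
Z={'packer_center':.012,'block_center':.012,'end_fence':.033,'side_fence':.033}
for l in sys.argv[2:]:
    for r in finder.recognise('wrist',l): print(l,round(r['p'],2),np.round(cam2w(r['at'],m),3))
    for i,q in enumerate(finder.masks_of('wrist',l)):
        if q['mask'].sum()>50:
            rr,_=rect(q['mask'],m,Z[l]); print('  mask',round(q['p'],2),np.round(np.hstack([rr[0],rr[1],rr[2]]),1))
            np.save(f'{n}_{l}_{i}.npy',q['mask'])
E
python3 look.py w1.png packer_center block_center
```

```text
packer_center 0.92 [ 0.526 -0.116  0.012]
packer_center 0.91 [ 0.555 -0.455  0.009]
packer_center 0.71 [ 0.32  -0.178  0.018]
packer_center 0.23 [ 0.362 -0.505  0.016]
  mask 0.96 [ 526.1 -114.2   63.1  132.1   75.4]
  mask 0.81 [ 312.6 -183.7  184.6   91.3   44.2]
  mask 0.79 [ 549.9 -455.2  132.6   63.1   60.4]
block_center 0.95 [ 0.538 -0.296  0.016]
  mask 0.73 [ 534.5 -295.1   61.1  131.6   79.3]
```

View pics/w1.png

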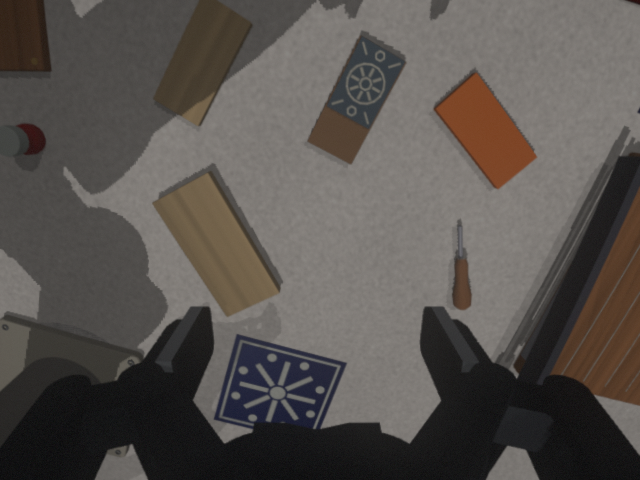

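>>> arm_command --grip '[0, 0, 0, 0, 0, 0, 0, 0, 0]' --xyz '[[0, 40, 0], [0, 45, 0], [0, 45, 0], [0, 45, 0], [0, 45, 0], [0, 45, 0], [0, 40, 0], [10, 30, 0], [0, 0, 0]]' --twist '[[0, 0, 0], [0, 0, 0], [0, 0, 0], [0, 0, 0], [0, 0, 0], [0, 0, 0], [0, 0, 0], [0, 0, 0], [0, 0, 0]]'

```text
time_s: 2.95
ee_pos: [0.4376, 0.0495, 0.3159]
eef_rot: [[0.957, 0.29, 0.0], [0.29, -0.957, 0.001], [0.001, -0.001, -1.0]]
wrist_force: [-0.0, -1.5, 1.2]
grip_width: 0.0856
gripper_force: 0.0
```

Wrist view: packer (203,62), block (357,98) with bare end at (338,138) toward the robot (−x), orange piece (487,130), larger look-alike (217,240). Now the jig.

```bash
python3 look.py w2.png packer_center end_fence side_fence
```

```text
packer_center 0.89 [ 0.348 -0.155  0.015]
packer_center 0.7 [ 0.527 -0.111  0.012]
packer_center 0.61 [ 0.733 -0.21   0.02 ]
  mask 0.73 [ 314.4 -182.   192.2   86.4   44.2]
  mask 0.71 [ 526.6 -111.7   64.9  132.    75.4]
side_fence 0.81 [0.57  0.211 0.035]
  mask 0.84 [563.1 211.3  59.5  23.9  14. ]
```

View pics/w2.png

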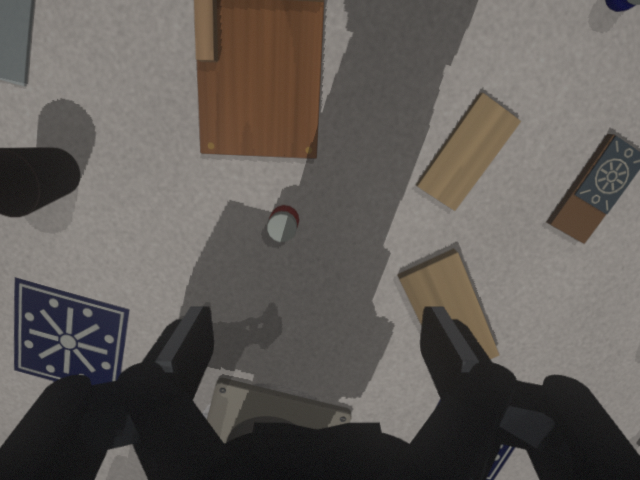

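The jig is at the top edge (195–325, 0–158); red jar stands at (283,225) just before its open end. I need to go further ahead.

>>> arm_command --grip '[0, 0, 0, 0, 0]' --xyz '[[35, 20, 0], [45, 25, 0], [45, 25, 0], [35, 15, 0], [0, 0, 0]]' --twist '[[0, 0, 0], [0, 0, 0], [0, 0, 0], [0, 0, 0], [0, 0, 0]]'

```text
time_s: 3.8
ee_pos: [0.5969, 0.1319, 0.3117]
eef_rot: [[0.957, 0.289, -0.005], [0.289, -0.957, -0.0], [-0.005, -0.001, -1.0]]
wrist_force: [-1.5, -0.5, -0.9]
grip_width: 0.0853
gripper_force: 0.0
```

```bash
sed -i "s/'side_fence':.033/'side_fence':.033,'jar_red':.045,'cup':.085,'jig_corner':.015/" look.py; python3 look.py w3.png end_fence side_fence jar_red cup
```

```text
end_fence 0.7 [0.624 0.17  0.036]
  mask 0.97 [623.  169.5  21.5 133.2  14. ]
side_fence 0.74 [ 0.538 -0.291  0.016]
side_fence 0.55 [0.574 0.215 0.036]
  mask 0.65 [567.3 213.6  64.4  22.2  13.7]
jar_red 0.74 [0.394 0.079 0.046]
  mask 0.75 [394.9  81.1  61.1  36.   16.9]
  mask 0.51 [624.4 169.   22.9 132.1  14.7]
  mask 0.22 [570.  211.2  64.3  23.   12.8]
cup 0.94 [0.358 0.377 0.06 ]
  mask 0.82 [378.2 354.4  75.1 132.8  44.6]
```

View pics/w3.png

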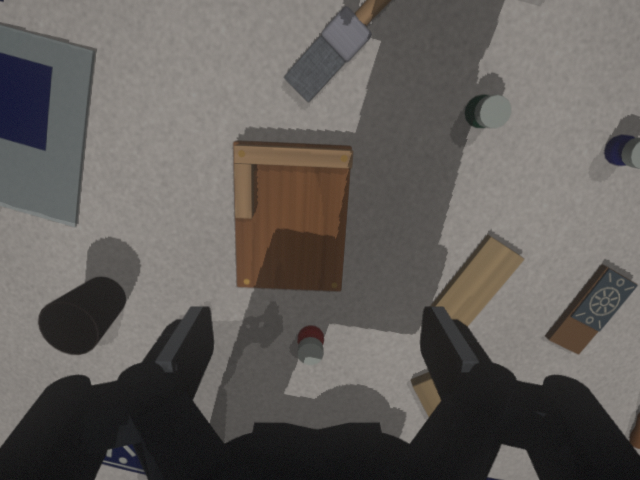

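Wrist view: jig clear, corner at about (254,167) px; both fences give the corner at (601.5, 212.5) mm, yaw 13.9°. Sizes agree. Now go above the packer.

>>> arm_command --grip '[0, 0, 0, 0, 0, 0, 0, 0, 0]' --xyz '[[-13, -32, -10], [-17, -40, -20], [-17, -40, -25], [-17, -40, -30], [-17, -40, -35], [-13, -30, -35], [-5, -15, -35], [0, 0, -40], [0, 0, 0]]' --twist '[[0, 0, -5], [0, 0, -6], [0, 0, -6], [0, 0, -6], [0, 0, -5], [0, 0, -3.4], [0, 0, 0], [0, 0, 0], [0, 0, 0]]'

```text
time_s: 5.15
ee_pos: [0.4936, -0.0987, 0.086]
eef_rot: [[0.967, -0.254, -0.009], [-0.254, -0.967, 0.003], [-0.009, -0.0, -1.0]]
wrist_force: [-0.2, 0.7, -1.4]
grip_width: 0.0852
gripper_force: 0.0
```

```bash
python3 look.py w4.png packer_center; python3 -c "
from h import *
s=status.observe();R=s['eef_rot'];print(np.round(np.array(s['ee_pos'])*1000,1),np.degrees(np.arctan2(R[1][0],R[0][0])),s['grip_width'])"
```

```text
packer_center 0.98 [ 0.532 -0.114  0.012]
packer_center 0.79 [ 0.362 -0.134  0.018]
  mask 0.91 [ 367.6 -134.7   55.1   87.3   48.9]
  mask 0.74 [ 526.3 -113.4   60.1  129.1   75.3]
[499.4 -99.3  93.3] -14.60258332439583 0.0855698172514512
```

>>> arm_command --grip '[0.15, 0.15, 0.15]' --xyz '[[-2, -6, -25], [0, 0, -20], [0, 0, 0]]' --twist '[[0, 0, 0], [0, 0, 0], [0, 0, 0]]'

```text
time_s: 5.6
ee_pos: [0.4964, -0.1049, 0.0464]
eef_rot: [[0.968, -0.252, -0.0], [-0.252, -0.968, 0.0], [-0.0, -0.0, -1.0]]
wrist_force: [-0.5, -0.3, -0.7]
grip_width: 0.0722
gripper_force: 0.0
```

>>> arm_command --grip '[0.15, 0.15]' --xyz '[[0, 0, 0], [0, 0, 0]]' --twist '[[0, 0, 0], [0, 0, 0]]'

```text
time_s: 5.8
ee_pos: [0.4983, -0.1056, 0.0488]
eef_rot: [[0.968, -0.252, 0.004], [-0.252, -0.968, -0.001], [0.004, 0.0, -1.0]]
wrist_force: [-0.4, -0.2, 0.3]
grip_width: 0.0728
gripper_force: 0.0
```

>>> arm_command --grip '[0.15, 0.15, 0.15, 0.15]' --xyz '[[-1, 0, -20], [0, 0, -18], [0, 0, -6], [0, 0, 0]]' --twist '[[0, 0, 0], [0, 0, 0], [0, 0, 0], [0, 0, 0]]'

```text
time_s: 6.2
ee_pos: [0.4954, -0.1052, 0.0024]
eef_rot: [[0.968, -0.252, -0.0], [-0.252, -0.968, 0.0], [-0.0, -0.0, -1.0]]
wrist_force: [-0.1, 0.9, 0.0]
grip_width: 0.0728
gripper_force: 0.0
```

>>> arm_command --grip '[0.5, 0.5, 0.5]' --xyz '[[0, 0, 0], [0, 0, 0], [0, 0, 0]]' --twist '[[0, 0, 0], [0, 0, 0], [0, 0, 0]]' --grip_force 40

```text
time_s: 6.5
ee_pos: [0.4967, -0.1057, 0.0039]
eef_rot: [[0.968, -0.252, 0.003], [-0.252, -0.968, -0.001], [0.003, 0.0, -1.0]]
wrist_force: [-1.2, 0.0, 6.1]
grip_width: 0.058
gripper_force: 43.5
```

>>> arm_command --grip '[0.5, 0.5, 0.5, 0.5, 0.5, 0.5, 0.5, 0.5, 0.5, 0.5]' --xyz '[[0, 0, 30], [0, 10, 30], [2, 30, 10], [3, 40, 0], [3, 40, 0], [3, 40, 0], [2, 40, 0], [1, 35, 0], [0, 26, 0], [0, 0, 0]]' --twist '[[0, 0, 0], [0, 0, 0], [0, 0, 4], [0, 0, 5], [0, 0, 5], [0, 0, 5], [0, 0, 5], [0, 0, 4.5], [0, 0, 0], [0, 0, 0]]'

```text
time_s: 7.5
ee_pos: [0.5094, 0.1588, 0.0728]
eef_rot: [[0.97, 0.243, 0.001], [0.243, -0.97, 0.001], [0.001, -0.001, -1.0]]
wrist_force: [-1.3, -0.9, -0.7]
grip_width: 0.0582
gripper_force: 43.2
```

```bash
python3 look.py w5.png packer_center end_fence side_fence; python3 -c "
from h import *
s=status.observe();R=s['eef_rot'];print(np.round(np.array(s['ee_pos'])*1000,1),np.degrees(np.arctan2(R[1][0],R[0][0])),s['grip_width'],s['gripper_force'],s['wrist_force'])"
```

```text
packer_center 0.75 [ 0.396 -0.137  0.007]
packer_center 0.57 [0.551 0.171 0.08 ]
packer_center 0.43 [0.398 0.083 0.011]
  mask 0.64 [ 391.7 -131.6   36.2   16.7   33.9]
  mask 0.63 [514.9 161.  196.4  91.6  13.4]
end_fence 0.88 [0.624 0.169 0.034]
  mask 0.8 [621.5 169.2  21.7 135.2  14. ]
side_fence 0.81 [0.572 0.22  0.036]
  mask 0.84 [566.  219.9  64.8  10.6  12.7]
[509.5 154.7  72.2] 13.791448491323893 0.058361202731219766 43.18847358226776 [ 0.2792323  -0.48531484 -0.55687822]
```

View pics/w5.png

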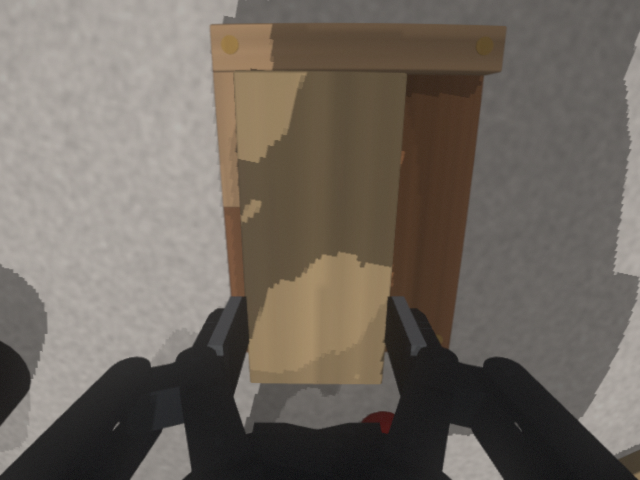

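Wrist view: the packer hangs squarely over the jig, far end at row 72 (cols 235–406), near end at row 383, slightly over the side fence in this parallax. Compute its actual offset.

```bash
python3 - <<'E'
from h import *
import glob
m=camera_model('wrist')
a=np.radians(13.9);R=np.array([[np.cos(a),np.sin(a)],[-np.sin(a),np.cos(a)]]);c=np.array([601.5,212.5])
P=toworld([[235,72],[406,72],[383,383],[250,383]],m,.082)[:,:2]*1e3; print('packer',np.round((P-c)@R.T,1).tolist())
F=toworld([[213,71],[502,73]],m,.033)[:,:2]*1e3; print('end fence inner top',np.round((F-c)@R.T,1).tolist())
for f,z in [('end_fence',.033),('packer_center',.082)]:
    for g in sorted(glob.glob(f'w5.png_{f}_*.npy')):
        rr,w=rect(np.load(g),m,z); print(f,np.round((np.array(rr[0])-c)@R.T,1),np.round(rr[1],1),round(rr[2]-13.9,2))
E
```

```text
packer [[-7.1, -5.5], [-7.2, -63.0], [-134.7, -62.4], [-134.6, -2.9]]
end fence inner top [[-1.5, 14.8], [-1.9, -119.2]]
end_fence [  7.9 -51.4] [ 21.7 134.7] -0.21
packer_center [-196.  -199.1] [23.8 10.9] 19.81
packer_center [-70.8 -33.2] [128.3  59.8] -0.8
```

>>> arm_command --grip '[0.5, 0.5, 0.5, 0.5, 0.5]' --xyz '[[1, -4, 0], [0, 0, -25], [0, 0, -20], [0, 0, -6], [0, 0, 0]]' --twist '[[0, 0, 0.5], [0, 0, 0], [0, 0, 0], [0, 0, 0], [0, 0, 0]]'

```text
time_s: 8.35
ee_pos: [0.5097, 0.151, 0.0205]
eef_rot: [[0.969, 0.248, -0.002], [0.248, -0.969, -0.0], [-0.002, -0.0, -1.0]]
wrist_force: [0.4, -0.5, -0.8]
grip_width: 0.0579
gripper_force: 43.2
```

>>> arm_command --grip '[0.5, 0.5]' --xyz '[[0, 0, -2], [0, 0, 0]]' --twist '[[0, 0, 0], [0, 0, 0]]'

```text
time_s: 8.55
ee_pos: [0.511, 0.1517, 0.0198]
eef_rot: [[0.969, 0.248, 0.001], [0.248, -0.969, 0.0], [0.001, 0.0, -1.0]]
wrist_force: [0.3, -0.6, -0.7]
grip_width: 0.0578
gripper_force: 43.2
```

Creep down to contact, then slide in.

>>> arm_command --grip '[0.5, 0.5, 0.5]' --xyz '[[0, 0, -1.5], [0, 0, -1], [0, 0, 0]]' --twist '[[0, 0, 0], [0, 0, 0], [0, 0, 0]]'

```text
time_s: 8.85
ee_pos: [0.5114, 0.1519, 0.0188]
eef_rot: [[0.969, 0.248, 0.002], [0.249, -0.969, 0.0], [0.002, 0.0, -1.0]]
wrist_force: [-6.0, -0.9, 13.4]
grip_width: 0.0582
gripper_force: 44.9
```

>>> arm_command --grip '[0.5, 0.5, 0.5, 0.5]' --xyz '[[2, 0.5, 0], [2, 0.5, 0], [1, 0.3, 0], [0, 0, 0]]' --twist '[[0, 0, 0], [0, 0, 0], [0, 0, 0], [0, 0, 0]]'

```text
time_s: 9.25
ee_pos: [0.5162, 0.1532, 0.0188]
eef_rot: [[0.969, 0.249, 0.001], [0.249, -0.969, 0.0], [0.001, 0.0, -1.0]]
wrist_force: [-8.1, -1.8, 14.6]
grip_width: 0.0583
gripper_force: 45.1
```

>>> arm_command --grip '[0.5, 0.5, 0.5]' --xyz '[[0, 0, 0.6], [1, 0.25, 0], [1, 0.25, 0]]' --twist '[[0, 0, 0], [0, 0, 0], [0, 0, 0]]'

```text
time_s: 9.55
ee_pos: [0.5163, 0.1532, 0.0187]
eef_rot: [[0.969, 0.249, -0.003], [0.249, -0.969, -0.001], [-0.003, 0.0, -1.0]]
wrist_force: [-17.3, -5.7, 21.7]
grip_width: 0.058
gripper_force: 45.9
```

>>> arm_command --grip '[0.5, 0.5, 0.5]' --xyz '[[-0.5, 2, 0], [-0.5, 2, 0], [0, 0, 0]]' --twist '[[0, 0, 0], [0, 0, 0], [0, 0, 0]]'

```text
time_s: 9.85
ee_pos: [0.5158, 0.1551, 0.0188]
eef_rot: [[0.969, 0.248, -0.002], [0.248, -0.969, -0.004], [-0.003, 0.003, -1.0]]
wrist_force: [-12.8, -15.0, 19.8]
grip_width: 0.0581
gripper_force: 45.6
```

```bash
python3 -c "
from h import *
s=status.observe();print(s['wrist_force'],s['moment'],s['ee_pos'])"
```

```text
[-12.81078017 -14.95156931  19.76642099] [-2.3451932   2.13584252 -0.37971656] [0.51575604 0.15508771 0.01878922]
```

>>> arm_command --grip '[0.1, 0.1, 0, 0, 0, 0]' --xyz '[[0, 0, 0], [0, 0, 0], [0, 0, 0], [0, 0, 30], [-10, 0, 40], [0, 0, 0]]' --twist '[[0, 0, 0], [0, 0, 0], [0, 0, 0], [0, 0, 0], [0, 0, 0], [0, 0, 0]]'

```text
time_s: 10.45
ee_pos: [0.5097, 0.1587, 0.0932]
eef_rot: [[0.969, 0.249, 0.009], [0.249, -0.969, 0.002], [0.009, 0.0, -1.0]]
wrist_force: [1.4, -0.1, 0.8]
grip_width: 0.0852
gripper_force: 0.0
```

```bash
python3 look.py w6.png packer_center end_fence side_fence; python3 - <<'E'
from h import *
s=status.observe();print(s['ee_pos'],s['wrist_force'])
im=cv2.imread('pics/w6.png'); cv2.imwrite('pics/w6c.png',cv2.resize(im[0:400,150:550],(800,800))[:600])
E
```

```text
packer_center 0.56 [0.552 0.166 0.027]
packer_center 0.55 [ 0.407 -0.146  0.011]
  mask 0.62 [543.5 163.  138.8  64.4  13.6]
end_fence 0.85 [0.624 0.173 0.036]
  mask 0.83 [621.5 169.1  21.7 134.4  14. ]
side_fence 0.6 [0.575 0.213 0.033]
  mask 0.56 [567.4 213.8  64.4  22.6  13.9]
[0.50538637 0.15732256 0.08578733] [ 0.82915675 -0.27695765 -0.19279714]
```

View pics/w6c.png

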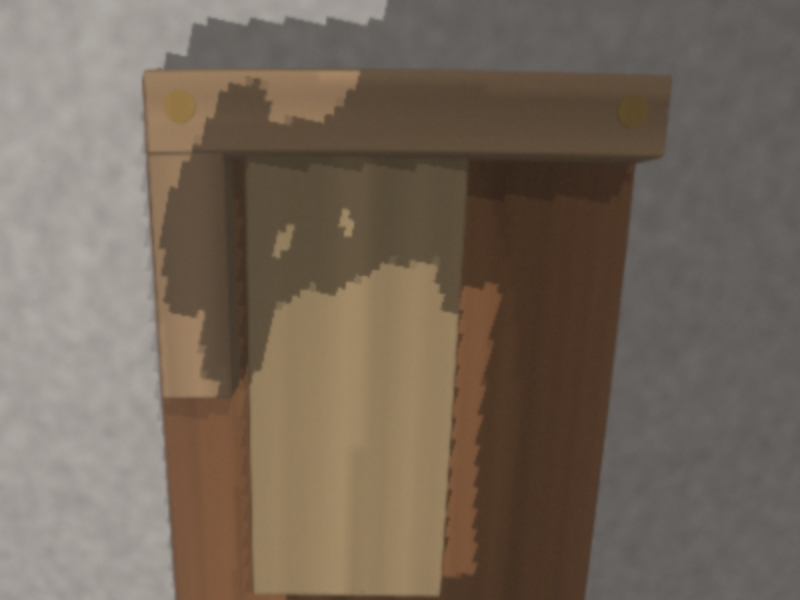

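Crop: packer flush with the end fence (row ~158) but a gap of about 3–4 mm remains to the side fence (cols 232–248). I'll push it over with shut fingers on its right side.

>>> arm_command --grip '[0.5, 1, 1, 1, 1, 1, 1]' --xyz '[[35, -20, 0], [38, -20, 0], [0, 0, 0], [0, 0, -20], [0, 0, -25], [0, 0, -17], [0, 0, 0]]' --twist '[[0, 0, 0], [0, 0, 0], [0, 0, 0], [0, 0, 0], [0, 0, 0], [0, 0, 0], [0, 0, 0]]'

```text
time_s: 11.5
ee_pos: [0.5757, 0.1172, 0.0211]
eef_rot: [[0.969, 0.248, -0.007], [0.248, -0.969, -0.001], [-0.007, -0.001, -1.0]]
wrist_force: [-0.3, -0.9, -1.2]
grip_width: -0.0002
gripper_force: 0.0
```

>>> arm_command --grip '[1, 1, 1]' --xyz '[[-1, 4, 0], [-0.7, 3, 0], [0, 0, 0]]' --twist '[[0, 0, 0], [0, 0, 0], [0, 0, 0]]'

```text
time_s: 11.8
ee_pos: [0.5785, 0.1253, 0.0267]
eef_rot: [[0.969, 0.249, 0.002], [0.249, -0.969, 0.0], [0.002, 0.0, -1.0]]
wrist_force: [0.6, 0.6, 0.8]
grip_width: -0.0002
gripper_force: 0.0
```

>>> arm_command --grip '[1, 1, 1]' --xyz '[[0.5, -2, -3], [0, 0, -3], [0, 0, 0]]' --twist '[[0, 0, 0], [0, 0, 0], [0, 0, 0]]'

```text
time_s: 12.1
ee_pos: [0.5778, 0.1223, 0.0189]
eef_rot: [[0.969, 0.248, -0.001], [0.248, -0.969, -0.0], [-0.001, -0.0, -1.0]]
wrist_force: [1.1, 0.8, -0.0]
grip_width: -0.0001
gripper_force: 0.0
```

>>> arm_command --grip '[1, 1, 1, 1]' --xyz '[[-0.5, 2, 0], [-0.5, 2, 0], [-0.5, 2, 0], [0, 0, 0]]' --twist '[[0, 0, 0], [0, 0, 0], [0, 0, 0], [0, 0, 0]]'

```text
time_s: 12.5
ee_pos: [0.5766, 0.1289, 0.0193]
eef_rot: [[0.969, 0.249, 0.0], [0.249, -0.969, 0.0], [0.0, -0.0, -1.0]]
wrist_force: [0.4, 0.2, -0.5]
grip_width: 0.0004
gripper_force: 0.0
```

>>> arm_command --grip '[1, 1, 1, 1]' --xyz '[[-0.5, 2, 0], [-0.4, 1.5, 0], [0, 0, 0], [0, 0, 0]]' --twist '[[0, 0, 0], [0, 0, 0], [0, 0, 0], [0, 0, 0]]'

```text
time_s: 12.9
ee_pos: [0.5759, 0.1313, 0.0193]
eef_rot: [[0.969, 0.248, 0.0], [0.248, -0.969, -0.001], [0.0, 0.001, -1.0]]
wrist_force: [0.7, -4.4, 0.5]
grip_width: -0.0002
gripper_force: 2.4
```

>>> arm_command --grip '[1, 1, 1, 1]' --xyz '[[-0.4, 1.5, 0], [-0.4, 1.5, 0], [0, 0, 0], [0, 0, 0]]' --twist '[[0, 0, 0], [0, 0, 0], [0, 0, 0], [0, 0, 0]]'

```text
time_s: 13.3
ee_pos: [0.5758, 0.1319, 0.0195]
eef_rot: [[0.969, 0.248, 0.001], [0.248, -0.969, -0.004], [0.0, 0.004, -1.0]]
wrist_force: [2.4, -16.2, 0.5]
grip_width: 0.0002
gripper_force: 7.8
```

>>> arm_command --grip '[1, 1, 1, 1, 1, 1, 1]' --xyz '[[1, -5, 0], [0, -3, 30], [-35, 10, 40], [-35, 10, 0], [-35, 0, 0], [-15, 0, 0], [0, 0, 0]]' --twist '[[0, 0, 0], [0, 0, 0], [0, 0, 0], [0, 0, 0], [0, 0, 0], [0, 0, 0], [0, 0, 0]]'

```text
time_s: 14.0
ee_pos: [0.4566, 0.1469, 0.086]
eef_rot: [[0.968, 0.249, -0.001], [0.249, -0.968, 0.001], [-0.001, -0.001, -1.0]]
wrist_force: [1.1, 0.1, 0.8]
grip_width: -0.0001
gripper_force: 0.0
```

```bash
python3 look.py w7.png packer_center end_fence side_fence; python3 - <<'E'
from h import *
s=status.observe();print(s['ee_pos'],s['wrist_force'])
im=cv2.imread('pics/w7.png'); cv2.imwrite('pics/w7c.png',im)
E
```

```text
packer_center 0.86 [ 0.362 -0.127  0.019]
packer_center 0.75 [0.541 0.17  0.026]
  mask 0.93 [ 342.  -127.2  104.9   65.1   34. ]
  mask 0.81 [534.8 165.2 119.1  65.9  14.5]
side_fence 0.59 [0.562 0.209 0.034]
  mask 0.61 [556.3 211.1  43.9  21.4  14. ]
[0.45929515 0.14621002 0.08627533] [ 0.2748753  -0.88797331  0.59223192]
```

View pics/w7c.png

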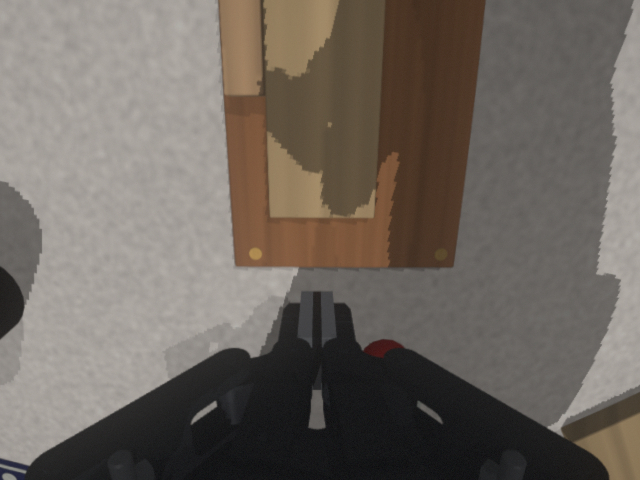

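Packer is now hard on the side fence (edge col 265). One end push to seat it in x too; the red jar stays clear (behind and right).

>>> arm_command --grip '[1, 1, 1, 1, 1]' --xyz '[[-3, -1, -25], [0, 0, -25], [0, 0, -16], [0, 0, 0], [0, 0, 0]]' --twist '[[0, 0, 0], [0, 0, 0], [0, 0, 0], [0, 0, 0], [0, 0, 0]]'

```text
time_s: 14.85
ee_pos: [0.4557, 0.1451, 0.0203]
eef_rot: [[0.969, 0.248, -0.001], [0.248, -0.969, -0.0], [-0.001, -0.0, -1.0]]
wrist_force: [-0.2, 0.2, 0.4]
grip_width: 0.0001
gripper_force: 0.0
```

>>> arm_command --grip '[1, 1, 1, 1, 1]' --xyz '[[4, 1, 0], [4, 1, 0], [3, 0.7, 0], [2, 0.5, 0], [0, 0, 0]]' --twist '[[0, 0, 0], [0, 0, 0], [0, 0, 0], [0, 0, 0], [0, 0, 0]]'

```text
time_s: 15.35
ee_pos: [0.4691, 0.1485, 0.0206]
eef_rot: [[0.969, 0.248, 0.001], [0.248, -0.969, 0.0], [0.001, 0.0, -1.0]]
wrist_force: [0.1, -0.5, -0.6]
grip_width: -0.0001
gripper_force: 0.0
```

>>> arm_command --grip '[1, 1, 1, 1]' --xyz '[[2, 0.5, 0], [2, 0.5, 0], [0, 0, 0], [0, 0, 0]]' --twist '[[0, 0, 0], [0, 0, 0], [0, 0, 0], [0, 0, 0]]'

```text
time_s: 15.75
ee_pos: [0.4712, 0.1491, 0.0197]
eef_rot: [[0.969, 0.248, -0.003], [0.248, -0.969, -0.001], [-0.003, -0.0, -1.0]]
wrist_force: [-5.5, -2.2, 3.6]
grip_width: -0.0002
gripper_force: 2.8
```

>>> arm_command --grip '[1, 1, 1]' --xyz '[[1.5, 0.4, 0], [0, 0, 0], [0, 0, 0]]' --twist '[[0, 0, 0], [0, 0, 0], [0, 0, 0]]'

```text
time_s: 16.05
ee_pos: [0.4713, 0.1492, 0.0193]
eef_rot: [[0.969, 0.248, -0.006], [0.248, -0.969, -0.001], [-0.006, -0.0, -1.0]]
wrist_force: [-10.4, -3.3, 7.1]
grip_width: 0.0003
gripper_force: 5.6
```

Packer stalls firmly at x = −130.6 (jig): home on both fences. Now to the block.

>>> arm_command --grip '[1, 1, 0.5, 0, 0, 0, 0, 0, 0, 0, 0, 0]' --xyz '[[-6, -1, 0], [0, 0, 40], [4, -25, 40], [4, -40, 0], [4, -45, 0], [4, -45, 0], [4, -45, 0], [4, -45, 0], [4, -45, 0], [4, -45, 0], [4, -45, 0], [0, -35, 0]]' --twist '[[0, 0, 0], [0, 0, 0], [0, 0, 0], [0, 0, -3.6], [0, 0, -3.5], [0, 0, -3.5], [0, 0, -3.5], [0, 0, -3.5], [0, 0, -3.5], [0, 0, -3.5], [0, 0, 0], [0, 0, 0]]'

```text
time_s: 17.25
ee_pos: [0.5042, -0.269, 0.1005]
eef_rot: [[0.984, -0.179, 0.001], [-0.179, -0.984, -0.001], [0.001, 0.001, -1.0]]
wrist_force: [-0.6, 0.7, 0.4]
grip_width: 0.0856
gripper_force: 0.0
```

>>> arm_command --grip '[0.15, 0.15]' --xyz '[[0, -18, 0], [0, 0, 0]]' --twist '[[0, 0, 0], [0, 0, 0]]'

```text
time_s: 17.45
ee_pos: [0.5038, -0.2862, 0.1003]
eef_rot: [[0.984, -0.18, 0.0], [-0.18, -0.984, -0.001], [0.0, 0.0, -1.0]]
wrist_force: [-0.7, -0.1, -0.1]
grip_width: 0.0726
gripper_force: 0.0
```

```bash
python3 look.py w8.png block_center; python3 - <<'E'
from h import *
s=status.observe();R=s['eef_rot'];print(s['ee_pos'],s['wrist_force'],np.degrees(np.arctan2(R[1][0],R[0][0])))
E
```

```text
block_center 0.9 [ 0.543 -0.299  0.016]
  mask 0.69 [ 535.4 -294.7   60.4  130.    79.7]
[ 0.50403215 -0.28288247  0.09997221] [-0.38526623 -0.2297156  -0.10554131] -10.195082898360333
```

View pics/w8.png

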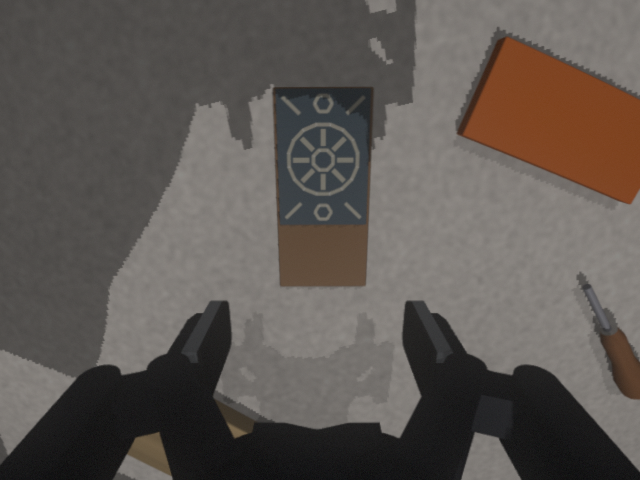

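Block lies straight ahead, carved up, bare end (280–366, 225–285) nearest the gripper. Descend onto it.

>>> arm_command --grip '[0.15, 0.15, 0.15, 0.15, 0.15, 0.15]' --xyz '[[-10, -2.5, -20], [0, 0, -30], [0, 0, -25], [0, 0, -15], [0, 0, 0], [0, 0, 0]]' --twist '[[0, 0, 0], [0, 0, 0], [0, 0, 0], [0, 0, 0], [0, 0, 0], [0, 0, 0]]'

```text
time_s: 18.2
ee_pos: [0.4946, -0.2862, 0.0109]
eef_rot: [[0.984, -0.177, 0.0], [-0.177, -0.984, -0.0], [0.0, 0.0, -1.0]]
wrist_force: [0.4, 0.7, 1.0]
grip_width: 0.0728
gripper_force: 0.0
```

>>> arm_command --grip '[0.15, 0.15]' --xyz '[[0, 0, -6], [0, 0, 0]]' --twist '[[0, 0, 0], [0, 0, 0]]'

```text
time_s: 18.4
ee_pos: [0.4947, -0.2869, 0.0049]
eef_rot: [[0.984, -0.177, 0.001], [-0.177, -0.984, -0.001], [0.001, 0.001, -1.0]]
wrist_force: [-1.0, -0.1, 0.6]
grip_width: 0.0727
gripper_force: 0.0
```

>>> arm_command --grip '[0.15, 0.5, 0.5, 0.5, 0.5]' --xyz '[[-1, 0, -1.5], [0, 0, 0], [0, 0, 0], [0, 0, 0], [0, 0, 0]]' --twist '[[0, 0, 0], [0, 0, 0], [0, 0, 0], [0, 0, 0], [0, 0, 0]]' --grip_force 70

```text
time_s: 18.9
ee_pos: [0.4936, -0.2872, 0.0038]
eef_rot: [[0.984, -0.178, 0.001], [-0.178, -0.984, -0.001], [0.001, 0.001, -1.0]]
wrist_force: [-1.7, 1.0, 6.1]
grip_width: 0.0567
gripper_force: 74.4
```

Regrip 3 mm higher so the fingertips don't foul the packer underneath.

>>> arm_command --grip '[0.15, 0.15, 0.15, 0.5, 0.5, 0.5, 0.5]' --xyz '[[0, 0, 0], [0, 0, 0], [0, 0, 3], [0, 0, 0], [0, 0, 0], [0, 0, 0], [0, 0, 0]]' --twist '[[0, 0, 0], [0, 0, 0], [0, 0, 0], [0, 0, 0], [0, 0, 0], [0, 0, 0], [0, 0, 0]]'

```text
time_s: 19.6
ee_pos: [0.4935, -0.287, 0.0073]
eef_rot: [[0.984, -0.177, 0.0], [-0.177, -0.984, -0.0], [0.001, 0.0, -1.0]]
wrist_force: [-4.9, 3.5, 12.3]
grip_width: 0.054
gripper_force: 70.8
```

Compression grew (54 mm), so the pads have less overlap, i.e. the tips sit higher than TCP. I'll regrip lower by finding the table.

>>> arm_command --grip '[0.15, 0.15, 0.2, 0.2, 0.2]' --xyz '[[0, 0, 0], [0, 0, 0], [0, 0, -3], [0, 0, -3], [0, 0, 0]]' --twist '[[0, 0, 0], [0, 0, 0], [0, 0, 0], [0, 0, 0], [0, 0, 0]]'

```text
time_s: 20.1
ee_pos: [0.4925, -0.2862, -0.0012]
eef_rot: [[0.984, -0.177, -0.001], [-0.177, -0.984, 0.001], [-0.001, -0.001, -1.0]]
wrist_force: [-0.5, 0.2, 0.6]
grip_width: 0.0684
gripper_force: 0.0
```

>>> arm_command --grip '[0.2, 0.2]' --xyz '[[0, 0, -2], [0, 0, 0]]' --twist '[[0, 0, 0], [0, 0, 0]]'

```text
time_s: 20.3
ee_pos: [0.4929, -0.2865, -0.0026]
eef_rot: [[0.984, -0.177, -0.0], [-0.177, -0.984, 0.0], [-0.001, -0.0, -1.0]]
wrist_force: [-1.1, 0.3, 0.1]
grip_width: 0.0685
gripper_force: 0.0
```

>>> arm_command --grip '[0.2, 0.2]' --xyz '[[0, 0, -2], [0, 0, 0]]' --twist '[[0, 0, 0], [0, 0, 0]]'

```text
time_s: 20.5
ee_pos: [0.493, -0.2866, -0.0045]
eef_rot: [[0.984, -0.178, -0.0], [-0.178, -0.984, 0.0], [-0.0, -0.0, -1.0]]
wrist_force: [-1.1, 0.1, -0.3]
grip_width: 0.0684
gripper_force: 0.0
```

>>> arm_command --grip '[0.5, 0.5, 0.5, 0.5]' --xyz '[[0, 0, 0], [0, 0, 0], [0, 0, 0], [0, 0, 0]]' --twist '[[0, 0, 0], [0, 0, 0], [0, 0, 0], [0, 0, 0]]'

```text
time_s: 20.9
ee_pos: [0.4935, -0.2869, -0.0038]
eef_rot: [[0.984, -0.178, 0.001], [-0.178, -0.984, -0.001], [0.001, 0.0, -1.0]]
wrist_force: [-0.1, 0.3, 4.7]
grip_width: 0.0581
gripper_force: 75.3
```

>>> arm_command --grip '[0.5, 0.5, 0.5, 0.5, 0.5, 0.5, 0.5, 0.5, 0.5, 0.5, 0.5, 0.5]' --xyz '[[0, 0, 35], [0, 14, 35], [0, 35, 10], [1, 45, 0], [1, 45, 0], [1, 45, 0], [1, 45, 0], [1, 45, 0], [1, 45, 0], [0, 45, 0], [0, 40, 0], [0, 30, 0]]' --twist '[[0, 0, 0], [0, 0, 0], [0, 0, 3], [0, 0, 3.2], [0, 0, 3], [0, 0, 3], [0, 0, 3], [0, 0, 3], [0, 0, 3], [0, 0, 3], [0, 0, 0], [0, 0, 0]]'

```text
time_s: 22.1
ee_pos: [0.4982, 0.1497, 0.0753]
eef_rot: [[0.97, 0.243, -0.001], [0.243, -0.97, 0.0], [-0.001, -0.0, -1.0]]
wrist_force: [0.6, -0.3, 0.0]
grip_width: 0.0583
gripper_force: 75.5
```

>>> arm_command --grip '[0.5, 0.5, 0.5]' --xyz '[[0, 5, 0], [0, 0, 0], [0, 0, 0]]' --twist '[[0, 0, 0], [0, 0, 0], [0, 0, 0]]'

```text
time_s: 22.4
ee_pos: [0.4988, 0.1515, 0.0753]
eef_rot: [[0.97, 0.241, -0.001], [0.241, -0.97, -0.001], [-0.001, 0.0, -1.0]]
wrist_force: [0.5, -0.4, -1.2]
grip_width: 0.0584
gripper_force: 75.4
```

```bash
python3 look.py w9.png block_center end_fence side_fence; python3 - <<'E'
from h import *
import glob
m=camera_model('wrist')
s=status.observe();R=s['eef_rot'];p=np.array(s['ee_pos']);print(p,s['wrist_force'],np.degrees(np.arctan2(R[1][0],R[0][0])),s['grip_width'])
for g in glob.glob('w9.png_block*'):
    rr,w=rect(np.load(g),m,p[2]+.0158); print(rr)
E
```

```text
block_center 0.73 [0.555 0.161 0.092]
  mask 0.87 [518.7 156.6 211.4  97.3  12.9]
end_fence 0.92 [0.624 0.16  0.036]
  mask 0.78 [620.  169.   21.  135.1  14.3]
  mask 0.37 [409.2  92.7  29.5  26.9   4.5]
side_fence 0.88 [0.576 0.218 0.033]
  mask 0.74 [566.4 218.1  64.6  12.7  14. ]
  mask 0.48 [547.2 150.7 172.1 134.5  13.9]
[0.4992178  0.15170822 0.07579895] [ 0.33876809 -0.15544033 -0.39972377] 13.916629344121818 0.058504587240524195
((542.2081298828125, 162.961181640625), (130.1908416748047, 59.88004684448242), 12.875020980834961)
```

>>> arm_command --grip '[0.5, 0.5, 0.5, 0.5, 0.5]' --xyz '[[0, 0, -20], [0, 0, -20], [0, 0, -6], [0, 0, 0], [0, 0, 0]]' --twist '[[0, 0, 0.5], [0, 0, 0], [0, 0, 0], [0, 0, 0], [0, 0, 0]]'

```text
time_s: 23.25
ee_pos: [0.4995, 0.1523, 0.0305]
eef_rot: [[0.968, 0.25, 0.001], [0.25, -0.968, 0.0], [0.001, 0.0, -1.0]]
wrist_force: [-0.7, 0.7, -0.5]
grip_width: 0.0581
gripper_force: 75.4
```

>>> arm_command --grip '[0.5, 0.5, 0.5]' --xyz '[[0, 0, -3], [0, 0, -2], [0, 0, 0]]' --twist '[[0, 0, 0], [0, 0, 0], [0, 0, 0]]'

```text
time_s: 23.55
ee_pos: [0.4992, 0.1524, 0.0249]
eef_rot: [[0.968, 0.25, 0.0], [0.25, -0.968, 0.0], [0.0, 0.0, -1.0]]
wrist_force: [-0.0, -0.6, -0.3]
grip_width: 0.0579
gripper_force: 75.4
```

>>> arm_command --grip '[0.5, 0.5, 0.5]' --xyz '[[0, 0, -1.5], [0, 0, 0], [0, 0, 0]]' --twist '[[0, 0, 0], [0, 0, 0], [0, 0, 0]]'

```text
time_s: 23.85
ee_pos: [0.4992, 0.1524, 0.0234]
eef_rot: [[0.968, 0.25, 0.0], [0.25, -0.968, 0.0], [0.0, -0.0, -1.0]]
wrist_force: [-0.6, -0.4, -0.4]
grip_width: 0.0583
gripper_force: 75.6
```

>>> arm_command --grip '[0.5, 0.5, 0.5, 0.5]' --xyz '[[2, 0.5, 0], [2, 0.5, 0], [0, 0, 0], [0, 0, 0]]' --twist '[[0, 0, 0], [0, 0, 0], [0, 0, 0], [0, 0, 0]]'

```text
time_s: 24.25
ee_pos: [0.503, 0.1533, 0.0232]
eef_rot: [[0.968, 0.25, -0.0], [0.25, -0.968, -0.0], [-0.0, 0.0, -1.0]]
wrist_force: [-1.9, -1.2, 1.3]
grip_width: 0.0583
gripper_force: 75.7
```

>>> arm_command --grip '[0.5, 0.5, 0.5, 0.5]' --xyz '[[-0.5, 2, -0.5], [-0.5, 2, 0], [0, 0, 0], [0, 0, 0]]' --twist '[[0, 0, 0], [0, 0, 0], [0, 0, 0], [0, 0, 0]]'

```text
time_s: 24.65
ee_pos: [0.5022, 0.1565, 0.0232]
eef_rot: [[0.968, 0.249, -0.0], [0.249, -0.968, -0.001], [-0.0, 0.001, -1.0]]
wrist_force: [-3.9, -5.8, 7.0]
grip_width: 0.0577
gripper_force: 76.4
```

>>> arm_command --grip '[0.5, 0.5, 0.5, 0.5]' --xyz '[[-0.2, 1, 0], [-0.2, 1, 0], [0, 0, 0], [0, 0, 0]]' --twist '[[0, 0, 0], [0, 0, 0], [0, 0, 0], [0, 0, 0]]'

```text
time_s: 25.05
ee_pos: [0.5021, 0.1567, 0.0233]
eef_rot: [[0.969, 0.249, 0.0], [0.249, -0.969, -0.004], [-0.001, 0.004, -1.0]]
wrist_force: [-3.6, -15.6, 7.8]
grip_width: 0.0581
gripper_force: 76.6
```

```bash
cat > st.py <<'E'
from h import *
s=status.observe();R=np.array(s['eef_rot']);p=np.array(s['ee_pos'])*1e3
a=np.radians(14);J=np.array([[np.cos(a),np.sin(a)],[-np.sin(a),np.cos(a)]])
f=np.array(s['wrist_force']);M=np.array(s['moment'])
print('t',s['time_s'],'jig',np.round(J@(p[:2]-[601.5,212.5]),2),'z',round(p[2],2),'yaw',round(np.degrees(np.arctan2(R[1,0],R[0,0])),2),'F jig',np.round(J@f[:2],1),round(f[2],1),'M',np.round(J@M[:2],2),round(M[2],3),s['grip_width'],s['gripper_force'])
E
python3 st.py
```

```text
t 25.05 jig [-109.95  -30.14] z 23.28 yaw 14.41 F jig [ -7.3 -14.3] 7.8 M [-2.17  1.15] -0.502 0.05808562497153725 76.60039186477661
```

Side contact reached at jig y = −30.1. Now x.

>>> arm_command --grip '[0.5, 0.5, 0.5, 0.5]' --xyz '[[1.5, 0.4, 0], [1, 0.2, 0], [0, 0, 0], [0, 0, 0]]' --twist '[[0, 0, 0], [0, 0, 0], [0, 0, 0], [0, 0, 0]]'

```text
time_s: 25.45
ee_pos: [0.5021, 0.1567, 0.0232]
eef_rot: [[0.969, 0.249, -0.005], [0.249, -0.969, -0.005], [-0.007, 0.004, -1.0]]
wrist_force: [-18.3, -19.6, 22.3]
grip_width: 0.058
gripper_force: 78.1
```

```bash
python3 st.py
```

```text
t 25.45 jig [-109.92  -30.11] z 23.16 yaw 14.41 F jig [-22.4 -14.6] 22.3 M [-2.04  3.41] -0.468 0.05799305864654454 78.10842275619507
```

>>> arm_command --grip '[0.5, 0.5, 0.5, 0.5]' --xyz '[[1, 0.2, 0], [1, 0.2, 0], [0, 0, 0], [0, 0, 0]]' --twist '[[0, 0, 0.4], [0, 0, 0.3], [0, 0, 0], [0, 0, 0]]'

```text
time_s: 25.85
ee_pos: [0.5025, 0.1563, 0.0231]
eef_rot: [[0.966, 0.26, -0.009], [0.26, -0.966, -0.007], [-0.01, 0.004, -1.0]]
wrist_force: [-26.6, -24.3, 31.8]
grip_width: 0.0582
gripper_force: 79.5
```

```bash
python3 st.py
```

```text
t 25.85 jig [-109.65  -30.54] z 23.11 yaw 15.06 F jig [-31.7 -17.1] 31.8 M [-2.18  5.04] -1.067 0.05815112935317415 79.48467493057251
```

Both fences bear. Test squareness with a bit more yaw, and relieve the down force slightly.

>>> arm_command --grip '[0.5, 0.5, 0.5]' --xyz '[[0, 0, 0.4], [0, 0, 0], [0, 0, 0]]' --twist '[[0, 0, 0.4], [0, 0, 0], [0, 0, 0]]'

```text
time_s: 26.15
ee_pos: [0.5026, 0.1561, 0.0231]
eef_rot: [[0.964, 0.266, -0.009], [0.266, -0.964, -0.007], [-0.01, 0.004, -1.0]]
wrist_force: [-24.3, -25.4, 27.9]
grip_width: 0.058
gripper_force: 79.2
```

```bash
python3 st.py; python3 look.py w10.png block_center end_fence side_fence; python3 - <<'E'
from h import *
im=cv2.imread('pics/w10.png'); cv2.imwrite('pics/w10c.png',cv2.resize(im[0:300,150:550],(800,600),interpolation=cv2.INTER_CUBIC))
m=camera_model('wrist'); import glob
for g in glob.glob('w10.png_block*'):print(rect(np.load(g),m,.040)[0])
E
```

```text
t 26.15 jig [-109.63  -30.77] z 23.12 yaw 15.41 F jig [-29.7 -18.8] 27.9 M [-2.45  4.62] -1.637 0.05799942985493942 79.20088648796082
block_center 0.74 [0.561 0.171 0.037]
  mask 0.56 [537.2 165.2 158.2  72.9  14.1]
end_fence 0.58 [0.621 0.155 0.033]
  mask 0.63 [615.2 167.3  14.8 134.5  16.2]
  mask 0.47 [566.8 214.9  65.1  19.3  13.5]
side_fence 0.73 [0.578 0.216 0.032]
  mask 0.92 [567.  214.9  64.6  18.8  14. ]
((545.6098022460938, 167.95407104492188), (129.21136474609375, 59.58485412597656), 14.05758285522461)
```

View pics/w10c.png

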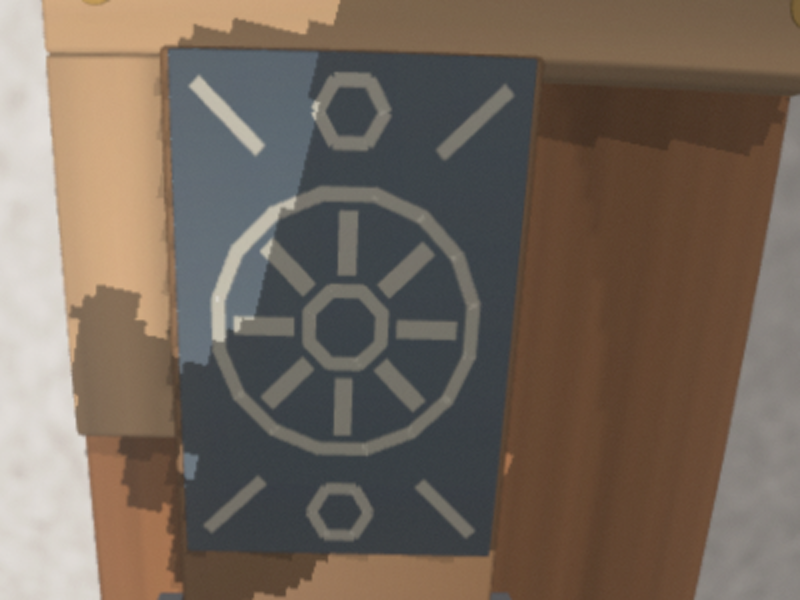

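The view shows the block flush: far end on the end fence (row ~50), left side on the side fence along its whole length (cols 163–183), lino up, bare end in the gripper. Small trim to centre the bearing, then settle.

>>> arm_command --grip '[0.5, 0.5, 0.5, 0.5]' --xyz '[[-0.1, 0.5, 0.2], [0, 0, 0], [0, 0, 0], [0, 0, 0]]' --twist '[[0, 0, -0.15], [0, 0, 0], [0, 0, 0], [0, 0, 0]]'

```text
time_s: 26.9
ee_pos: [0.5025, 0.1562, 0.0231]
eef_rot: [[0.965, 0.264, -0.009], [0.264, -0.965, -0.007], [-0.01, 0.005, -1.0]]
wrist_force: [-22.4, -26.5, 26.9]
grip_width: 0.0581
gripper_force: 78.8
```

```bash
python3 st.py; python3 look.py w11.png block_center; python3 - <<'E'
from h import *
m=camera_model('wrist'); import glob
for g in glob.glob('w11.png_block*'):print(rect(np.load(g),m,.040)[0])
E
python3 st.py
```

```text
t 26.9 jig [-109.64  -30.71] z 23.13 yaw 15.29 F jig [-28.1 -20.3] 26.9 M [-2.8   4.46] -1.22 0.05809510523936976 78.76003861427307
block_center 0.84 [0.557 0.171 0.041]
  mask 0.78 [537.5 165.4 157.6  73.4  14.1]
((545.8536987304688, 168.10948181152344), (128.77984619140625, 59.98499298095703), 14.061397552490234)
t 27.05 jig [-109.63  -30.73] z 23.14 yaw 15.29 F jig [-29.4 -20.9] 25.1 M [-2.7   4.44] -1.153 0.05812720348801477 78.75752806663513
```

```bash
python3 -c "
from rig import workorder
print(workorder.hand_in())"
```

```text
the job is handed in; nothing more can be done
None
```

I handed the job in at about 27 s. The packer lies against both fences, and the block is on top of it, carved face up. I am still holding the block by its bare end, pressed into the corner at about 29 N on the end fence and 21 N on the side fence; no verdict was returned.

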